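# Find and seat the rocking can lid

## Robot

A 6-joint arm with a two-finger parallel gripper is mounted at the origin on the work surface. World frame = base frame: x ahead of the robot, y to its left, z up, the work surface at z = 0. Lengths are in m, angles in rad, forces in N, time in s.
With the tool pointing down it reaches from about 0.35 to 0.925 m from the base axis. Payload 6.4 kg.
Tool frame: the origin (TCP) lies at the very end of the fingers, on their centre line; the grasp point (between the pads) lies 19 mm behind it; z points along the fingers, y is the line along which they close (so a half turn about z gives the same grasp; the last joint's range is limited). The gripper opens to 94 mm and grips with 3 to 60 N. Pads are 16 mm wide; open, the fingers measure 119 mm over their backs; the gripper's body (75 mm by 177 mm) begins 78 mm behind the grasp point.
Start: joints at [0.949, 0.245, 1.558, -0, 1.339, -0.174], TCP at [0.281, 0.586, 0.171] pointing down, gripper open.
Joint ranges: [-3.13, 3.13], [-1.02, 2.26], [0.13, 2.54], [-0.95, 4.09], [0.21, 2.88], [-2.74, 2.74]. Speed limits (rad/s): [2.57, 2.57, 3.14, 3.14, 3.14, 3.14].

## Interface

Orientations are given as [roll, pitch, yaw] about the fixed x, y, z axes, in that order (R = Rz(yaw) Ry(pitch) Rx(roll)).
In Python, from workcell import ctrl gives the robot as it stands.
- The arm moves only by the tool drive_tool, never from a script. Its argument "motion" is a list of rows, each a list of 5 numbers: the shift along the tool's x, y, z in m, then the turn about the tool's z in rad, then the opening in per cent of the stroke, from 0 (shut) to 100 (fully open). In form: [[tx, ty, tz, roll, jaw], ...]. A call has 1 to 20 rows; each row shifts and turns the commanded pose from where the row before left it, along the tool's axes as they then stand; what a row does not reach is not made up. A row lasts 1/10 s, in which the tool goes at most 50 mm and 8.59 degrees, less where a joint would pass 70% of its speed; a pose out of reach is approached as far as the arm can. A call with a gripper value outside its range is refused whole. The fingers move at their own pace and stop on an object; "grip_force" is the grip in N (left out, the last holds). Time passes only in rows, so rows that do not move let the fingers close. It gives the time, the measured TCP pose, the force, the opening and the grip force at its end, in the units of the state.
- ctrl.get_obs(): the state, without advancing time (a new reading comes with each control period).
- ctrl.grab_frame(name): name is "scene" or "top"; returns the picture (480x640x3 uint8, red, green, blue); there is no depth.
- ctrl.get_calibration(name): a dict with "fx", "fy", "cx", "cy" (pixels), "distortion" ([k1, k2, p1, p2, k3] as OpenCV has them; the pictures are not rectified), "T" (4x4, takes a point from camera to world coordinates). Camera axes: x right, y down, z forward; pixel columns grow to the right and rows downward; lengths in m; the calibration is good to about 2 mm. A picture is of the moment at which its call begins. get_calibration takes no time and is no camera call.
- ctrl.job_done(): hands the job in; it is judged then, once.
The state is a dict: "time": time; "joints": joint angles; "qd": joint speeds; "effort": joint torques, N m; "tool_pos": TCP position; "tcp_rot": TCP orientation; "wrist_force": force on the tool from outside, world axes, zero at the start; "wrist_torque": the same for the moment, N m; "grip_width": opening from 0.0 (shut) to 1.0 (fully open); "gripper_force": force on a finger pad.
Only numpy, scipy, OpenCV 4.12 (cv2) and the standard library are available. Lean on these libraries where they do the work, as an engineer would, in place of code of your own. Each camera call takes 0.05 s, during which the arm holds its last target. There are 200 camera calls.

## Task

Four identical round metal lids cover the cans in the tray on the parts bench; one of them is not pressed home and rocks when its rim is pushed down. Press lightly on the rims with the fingertips to find it by making it rock, then press that lid straight down on its middle until it is fully home, level and no longer rocks, and draw the fingers clear. Do not lift, knock off or hammer any lid, leave all four lids on their cans, and leave the other things on the bench alone.

Things in the scene. Friction and masses are not known exactly. Their poses are not given: they have to be found in the camera images.
- lid_a: One of four identical round metal lids, 95 mm across, flat top 4 mm thick, skirt to 18 mm below the top, about 90 g. Origin (all lids): centre of the flat top, z up. All tops start level at the same height, 102 mm, so height does not tell which is loose; it changes every time, and any of the four may be it. See lids B, C and D for how lids behave.
- lid_b: Identical to lid A, same origin and axes. A seated lid stays firm wherever it is pressed. The loose lid balances, level, on a 30 mm wide pad under its middle: under about 1 N near the rim it rocks by some 0.17 rad (35 mm from the middle the pressed side dips about 3.5 mm) and returns to level when let go.
- lid_c: Identical to lid A, same origin and axes. Pressing the rim of the loose lid does not seat it. About 8 N straight down on its middle sinks it 4.5 mm onto its can, where it stays, level and firm. The cans are of unequal height, so it then sits lower than the other lids.
- lid_d: Identical to lid A, same origin and axes. Lids only rest on their fixed upright cans (82 mm across) and can be knocked off; more than 40 N dents a lid. Neighbouring cans stand 104 to 129 mm apart, centre to centre, in a low tray.
- carton: small brown cardboard carton, 75 x 60 x 50 mm high, loose beside the tray, to be left alone; origin at the centre of its underside
- bearing: steel bearing ring, 62 mm across, 25 mm bore, 19 mm high, lying loose beside the tray, to be left alone; origin at the centre of its underside
- filter: white spin-on filter, 76 mm across and 85 mm high, standing loose beyond the tray, to be left alone; origin at the centre of its underside
Mind the look-alikes: they are no part of the job. Leave any black or red look-alike of the lid_b alone.

How it is judged:
On the way, in this order (a step that is already met when the one before it is completed fails the run):
1. the loose lid has been found by rocking it: a press on its rim tips it by more than 0.07 rad (angle between any of lid_a, lid_b, lid_c, lid_d's own z axis and vertical above 0.07 rad), for 0.05 s.
2. that lid is pressed home: it has sunk by more than 3 mm and is level (((height (world z) of lid_a below 0.099 m and angle between lid_a's own z axis and vertical below 0.03 rad) or (height (world z) of lid_b below 0.099 m and angle between lid_b's own z axis and vertical below 0.03 rad) or (height (world z) of lid_c below 0.099 m and angle between lid_c's own z axis and vertical below 0.03 rad) or (height (world z) of lid_d below 0.099 m and angle between lid_d's own z axis and vertical below 0.03 rad))), for 0.2 s.
At the end, for the whole second after the job is handed in: one lid has sunk home (its top at least 3 mm below where it began), all four lids are level to 0.03 rad, at rest, on their cans within 12 mm of where they began (height (world z) of any of lid_a, lid_b, lid_c, lid_d below 0.099 m and angle between each of lid_a, lid_b, lid_c, lid_d's own z axis and vertical below 0.03 rad and distance of each of lid_a, lid_b, lid_c, lid_d from where it was at the start of the episode below 0.012 m and linear speed of each of lid_a, lid_b, lid_c, lid_d below 0.02 m/s); the robot touches nothing.
It fails at once if a lid is lifted by more than 12 mm (height (world z) of any of lid_a, lid_b, lid_c, lid_d above 0.114 m).
It fails at once if a lid is knocked off its can, tipped by more than 0.4 rad or moved by more than 30 mm (angle between any of lid_a, lid_b, lid_c, lid_d's own z axis and vertical above 0.4 rad or distance of any of lid_a, lid_b, lid_c, lid_d from where it was at the start of the episode above 0.03 m).
It fails at once if a lid is dented by more than 40 N (contact force between any of the arm, the fingers and lid_a above 40 N or contact force between any of the arm, the fingers and lid_b above 40 N or contact force between any of the arm, the fingers and lid_c above 40 N or contact force between any of the arm, the fingers and lid_d above 40 N).
It fails at once if the carton, bearing or filter is moved by more than 20 mm (distance of any of carton, bearing, filter from where it was at the start of the episode above 0.02 m).
It also fails if it takes over 51 s, if anything falls off the work surface, if the arm or the gripper's body presses on something with over 40 N, if the wrist force passes 120 N, or if a joint passes its speed limit or range.

## Working session

There is one attempt and no reset: what is moved stays moved. The work goes in short steps, Python scripts to look and compute and a tool call to move; the robot and the scene stay as the last step left them, time stands still between calls to the robot, and variables do not carry over. Pictures are saved under pics/ and viewed, at most 10 in all, crops included, and the job is handed in when it is done.

Besides the shell and the picture viewer there is one more tool, called after "Call:" as name(argument=value, ...) on one line, values as JSON. drive_tool: Moves the arm, as the interface text tells. Its arguments: {"type":"object","properties":{"motion":{"type":"array","items":{"type":"array","items":{"type":"number"}}},"grip_force":{"type":"number"}},"required":["motion"]}

```bash
mkdir -p pics
python3 - <<'E'
from workcell import ctrl
import cv2
for n in("top","scene"):
    cv2.imwrite(f"pics/{n}0.png",ctrl.grab_frame(n)[:,:,::-1])
    c=ctrl.get_calibration(n);print(n,{k:c[k] for k in("fx","fy","cx","cy","distortion")});print(c["T"])
print(ctrl.get_obs())
E
```

```text
top {'fx': 540.4743819702041, 'fy': 540.4743819702041, 'cx': 314.85776898192415, 'cy': 228.29867811179267, 'distortion': array([-0.14280785,  0.        ,  0.        ,  0.        ,  0.        ])}
[[-0.0072622  -0.98211069  0.18816442  0.346218  ]
 [-0.99996439  0.00632339 -0.00558908  0.04710357]
 [ 0.00429926 -0.18819831 -0.98212164  1.02325655]
 [ 0.          0.          0.          1.        ]]
scene {'fx': 485.23035915918206, 'fy': 485.23035915918206, 'cx': 317.8248667953162, 'cy': 237.3081294285894, 'distortion': array([-0.0543649,  0.       ,  0.       ,  0.       ,  0.       ])}
[[-0.10669494  0.78020047 -0.61636305  1.11629019]
 [ 0.99419541  0.07508135 -0.07706028  0.10901938]
 [-0.0138451  -0.62100725 -0.78368253  0.81651179]
 [ 0.          0.          0.          1.        ]]
{'time': 0.1, 'joints': array([ 9.48866979e-01,  2.45708006e-01,  1.55887220e+00, -3.77498948e-06,
        1.33870197e+00, -1.74108114e-01]), 'qd': array([-0.00087634, -0.00128947, -0.0016957 , -0.00267423,  0.00245814,
       -0.00041077]), 'effort': array([-3.39124722e-05, -4.16911483e+01, -3.15528166e+01,  6.86386577e-02,
        3.09447222e-02, -2.57871045e-05]), 'tool_pos': array([0.2811026 , 0.58541729, 0.16998948]), 'tcp_rot': array([-3.13992803e+00, -2.89060044e-04,  2.69377205e+00]), 'wrist_force': array([ 0.52745028, -0.35727268, -0.38864645]), 'wrist_torque': array([0.00865927, 0.03682429, 0.00435028]), 'gripper_force': 0.0, 'grip_width': 1.0033211216034803}
```

View pics/top0.png

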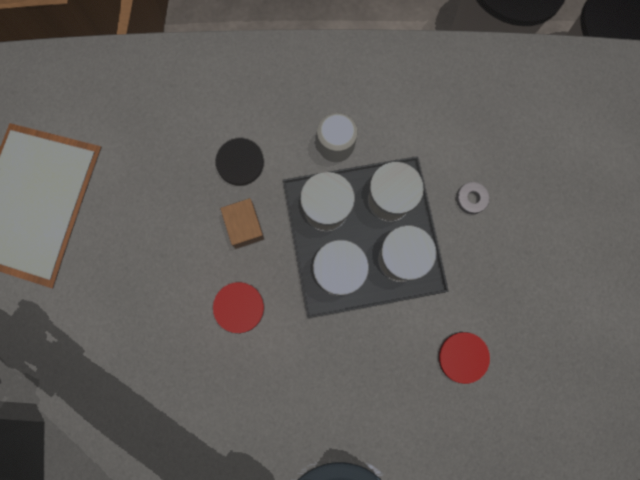

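View pics/scene0.png

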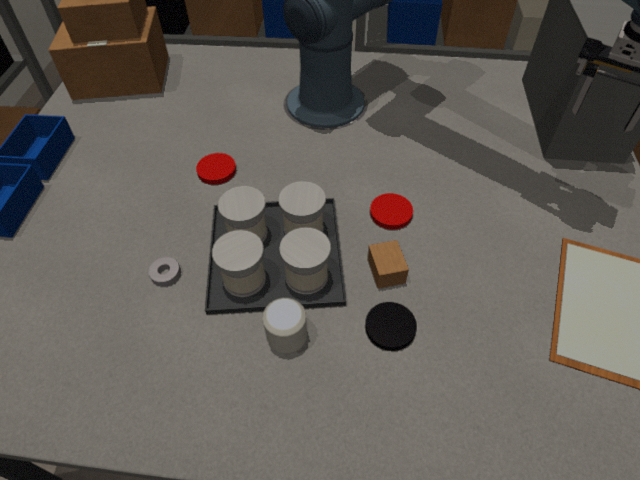

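Top view: the pale lids are at about (327,200), (396,188), (341,267) and (409,253). Possible look-alikes are the red discs at (239,307) and (465,358), the black disc at (240,161) and the white filter at (337,132). I choose the four pale ones in the tray and will check them in a close crop.

```bash
cat > h.py <<'E'
import numpy as np,cv2
from workcell import ctrl
def cam(n):
    c=ctrl.get_calibration(n);K=np.array([[c["fx"],0,c["cx"]],[0,c["fy"],c["cy"]],[0,0,1]]);return K,c["distortion"],np.array(c["T"])
def pix2w(n,uv,z):
    K,d,T=cam(n);p=cv2.undistortPoints(np.float64(uv).reshape(-1,1,2),K,d)[:,0]
    r=np.c_[p,np.ones(len(p))]@T[:3,:3].T;o=T[:3,3];return o+r*((z-o[2])/r[:,2])[:,None]
def w2pix(n,P):
    K,d,T=cam(n);Ti=np.linalg.inv(T);return cv2.projectPoints(np.float64(P),cv2.Rodrigues(Ti[:3,:3])[0],Ti[:3,3],K,d)[0][:,0]
E
python3 - <<'E'
from h import *
im=cv2.imread("pics/top0.png");L={}
seeds={"A":(327,199),"B":(396,187),"C":(341,267),"D":(409,253)}
t=np.linspace(0,2*np.pi,60)
big=cv2.resize(im[150:320,280:450],None,fx=3.5,fy=3.5,interpolation=cv2.INTER_CUBIC)
# the top's rim: fit centre by maximising mean gradient across the projected 95 mm circle
g=cv2.cvtColor(im,cv2.COLOR_BGR2GRAY).astype(np.float32)
from scipy.optimize import minimize
def ring(c,r):return w2pix("top",np.c_[c[0]+r*np.cos(t),c[1]+r*np.sin(t),np.full(60,.102)]).astype(np.float32)
def s(c,r):
    q=ring(c,r);return cv2.remap(g,q[:,0],q[:,1],cv2.INTER_LINEAR).ravel()
for k,uv in seeds.items():
    c0=pix2w("top",[uv],.102)[0,:2]
    f=lambda c:-np.mean(np.minimum(s(c,.0445)-s(c,.0505),40))
    best=min((np.array([c0[0]+i*.001,c0[1]+j*.001]) for i in range(-12,13) for j in range(-12,13)),key=f)
    print(k,best.round(4),f(best),"reach",np.hypot(*best));L[k]=best
    q=((ring(best,.0475)-[280,150])*3.5+1.25).astype(int);cv2.polylines(big,[q],True,(0,0,255),1)
    cv2.putText(big,k,tuple(q.mean(0).astype(int)),0,.7,(0,0,255),2)
ks=list(L)
for i in range(4):
    for j in range(i):print(ks[j]+ks[i],np.linalg.norm(L[ks[i]]-L[ks[j]]).round(4))
cv2.imwrite("pics/crop0.png",big)
# filter top
print("filter",pix2w("top",[(337,132)],.085))
E
```

```text
A [0.5769 0.0192] -39.593994 reach 0.5772508072623498
B [ 0.5952 -0.1033] -40.0 reach 0.6041134988167777Traceback (most recent call last):
  File "<stdin>", line 15, in <module>
  File "<stdin>", line 14, in <lambda>
  File "<stdin>", line 11, in s
  File "<stdin>", line 9, in ring
  File "h.py", line 9, in w2pix
    K,d,T=cam(n);Ti=np.linalg.inv(T);return cv2.projectPoints(np.float64(P),cv2.Rodrigues(Ti[:3,:3])[0],Ti[:3,3],K,d)[0][:,0]
          ~~~^^^
  File "h.py", line 4, in cam
    c=ctrl.get_calibration(n);K=np.array([[c["fx"],0,c["cx"]],[0,c["fy"],c["cy"]],[0,0,1]]);return K,c["distortion"],np.array(c["T"])
ValueError: time passes only in moves, steps and waits
```

```bash
sed -i 's/^import numpy as np,cv2/import numpy as np,cv2,functools/; s/^def cam/@functools.cache\ndef cam/' h.py
python3 - <<'E'
from h import *
im=cv2.imread("pics/top0.png");L={}
seeds={"A":(327,199),"B":(396,187),"C":(341,267),"D":(409,253)}
t=np.linspace(0,2*np.pi,60)
big=cv2.resize(im[150:320,280:450],None,fx=3.5,fy=3.5,interpolation=cv2.INTER_CUBIC)
g=cv2.cvtColor(im,cv2.COLOR_BGR2GRAY).astype(np.float32)
def ring(c,r):return w2pix("top",np.c_[c[0]+r*np.cos(t),c[1]+r*np.sin(t),np.full(60,.102)]).astype(np.float32)
def s(c,r):
    q=ring(c,r);return cv2.remap(g,q[:,0],q[:,1],cv2.INTER_LINEAR).ravel()
for k,uv in seeds.items():
    c0=pix2w("top",[uv],.102)[0,:2]
    f=lambda c:-np.mean(np.minimum(s(c,.0455)-s(c,.0495),60))
    best=min((np.array([c0[0]+i*.001,c0[1]+j*.001]) for i in range(-10,11) for j in range(-10,11)),key=f)
    print(k,best.round(4),f(best),"reach",np.hypot(*best).round(3));L[k]=best
    q=((ring(best,.0475)-[280,150])*3.5+1.25).astype(int);cv2.polylines(big,[q],True,(0,0,255),1)
    cv2.putText(big,k,tuple(q.mean(0).astype(int).tolist()),0,.7,(0,0,255),2)
ks=list(L)
for i in range(4):
    for j in range(i):print(ks[j]+ks[i],np.linalg.norm(L[ks[i]]-L[ks[j]]).round(4))
cv2.imwrite("pics/crop0.png",big)
print("filter",pix2w("top",[(337,132)],.085))
E
```

```text
A [0.5779 0.0202] -53.666195 reach 0.578
B [ 0.5962 -0.1033] -56.355015 reach 0.605
C [ 0.4549 -0.0015] -56.796566 reach 0.455
D [ 0.4802 -0.1197] -57.615658 reach 0.495
AB 0.1248
AC 0.1249
BC 0.1742
AD 0.1706
BD 0.1172
CD 0.1209
filter [[ 7.06084834e-01 -2.78042036e-04  8.50000000e-02]]
```

View pics/crop0.png

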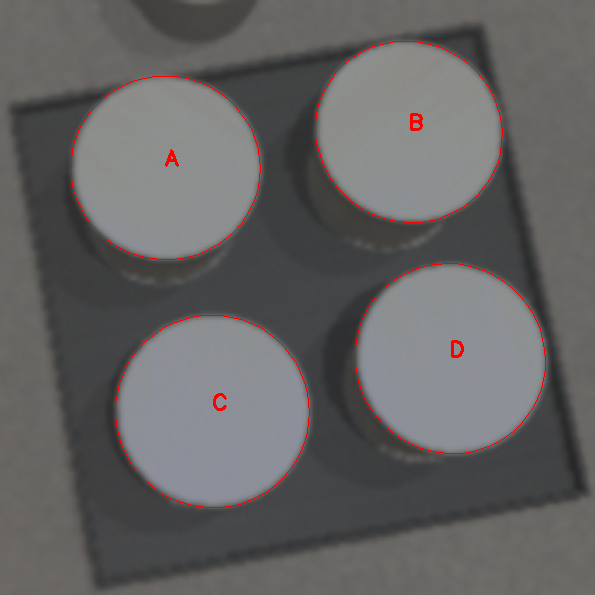

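The circles fit all four rims, with spacings of 117–125 mm, so the centres are A(.578,.020), B(.596,-.103), C(.455,-.002) and D(.480,-.120). Next I turn to yaw π (so tx=-dx, ty=dy), shut the fingers, and go above A's near rim.

Call:
drive_tool(motion=[[0,0,0,-0.112,0],[0,0,0,-0.112,0],[0,0,0,-0.112,0],[0,0,0,-0.112,0],[-0.0164,-0.0354,0,0,0],[-0.0164,-0.0354,0,0,0],[-0.0164,-0.0354,0,0,0],[-0.0164,-0.0354,0,0,0],[-0.0164,-0.0354,0,0,0],[-0.0164,-0.0354,0,0,0],[-0.0164,-0.0354,0,0,0],[-0.0164,-0.0354,0,0,0],[-0.0164,-0.0354,0,0,0],[-0.0164,-0.0354,0,0,0],[-0.0164,-0.0354,0,0,0],[-0.0164,-0.0354,0,0,0],[-0.0164,-0.0354,0,0,0],[-0.0164,-0.0354,0,0,0],[-0.0164,-0.0354,0,0,0],[-0.0164,-0.0354,0,0,0]], grip_force=20)

```text
time: 2.1
tool_pos: [0.5441, 0.0181, 0.1706]
tcp_rot: [3.141, -0.001, -3.142]
wrist_force: [-0.8, 1.0, 0.3]
grip_width: 0.004
gripper_force: 0.0
```

Call:
drive_tool(motion=[[0,0,0.02,0,0],[0,0,0.02,0,0],[0,0,0.01,0,0],[0,0,0,0,0],[0,0,0,0,0]])

```text
time: 2.6
tool_pos: [0.5441, 0.0198, 0.1214]
tcp_rot: [-3.142, 0.0, -3.141]
wrist_force: [-0.1, 0.3, 1.4]
grip_width: 0.007
gripper_force: 0.0
```

Call:
drive_tool(motion=[[0,0,0.01,0,0],[0,0,0.007,0,0],[0,0,0,0,0],[0,0,0.001,0,0],[0,0,0.001,0,0],[0,0,0.0005,0,0],[0,0,0,0,0]])

```text
time: 3.3
tool_pos: [0.5441, 0.0196, 0.1016]
tcp_rot: [-3.142, 0.0, -3.141]
wrist_force: [0.7, -0.2, 0.6]
grip_width: 0.003
gripper_force: 0.0
```

Call:
drive_tool(motion=[[0,0,0.0005,0,0],[0,0,0,0,0]])

```text
time: 3.5
tool_pos: [0.544, 0.0196, 0.101]
tcp_rot: [-3.142, 0.0, -3.141]
wrist_force: [0.0, 0.5, 0.3]
grip_width: 0.003
gripper_force: 0.0
```

Call:
drive_tool(motion=[[0,0,0.0005,0,0],[0,0,0,0,0]])

```text
time: 3.7
tool_pos: [0.5439, 0.0196, 0.1004]
tcp_rot: [-3.142, -0.0, -3.141]
wrist_force: [0.1, 0.2, 0.5]
grip_width: 0.002
gripper_force: 0.0
```

Call:
drive_tool(motion=[[0,0,0.0005,0,0],[0,0,0.0005,0,0],[0,0,0,0,0]])

```text
time: 4.0
tool_pos: [0.5439, 0.0196, 0.0993]
tcp_rot: [3.142, -0.0, -3.141]
wrist_force: [-0.6, 0.5, 0.8]
grip_width: 0.011
gripper_force: 0.0
```

Run:
```python
from h import *
o=ctrl.get_obs();print(o["tool_pos"],o["wrist_force"])
im=ctrl.grab_frame("scene")[:,:,::-1];cv2.imwrite("pics/s1.png",im)
cv2.imwrite("pics/s1c.png",cv2.resize(im[150:320,180:360],None,fx=3.5,fy=3.5,interpolation=cv2.INTER_CUBIC)[:600])
```

```text
[0.54386743 0.01958504 0.099326  ] [-0.60391043  0.48818955  0.82952533]
```

View pics/s1c.png

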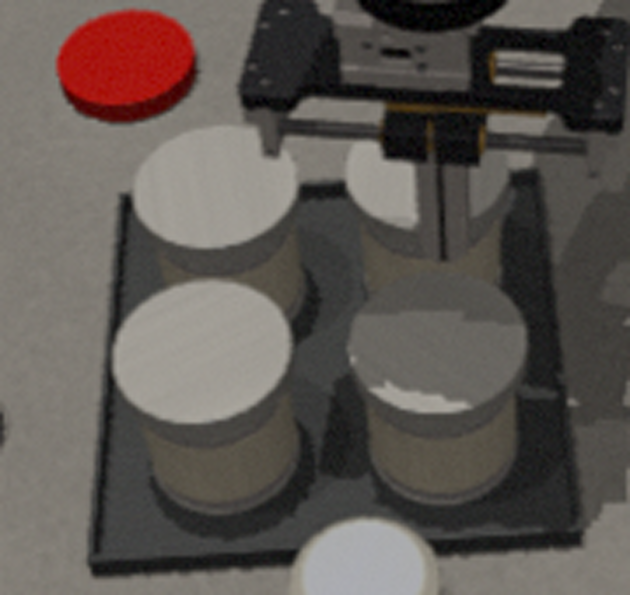

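Run:
```python
from h import *
t=np.linspace(0,2*np.pi,73)
f=lambda P:((w2pix("scene",P)-[180,150])*3.5+1.25)
print("tip",f([[.544,.0196,.0993],[.552,.0196,.0993],[.552,.007,.0993],[.552,.032,.0993]]).round())
c,s=np.cos(t)*.0475,np.sin(t)*.0475
im=cv2.imread("pics/s1c.png")
for a,col in((0,(0,255,0)),(.08,(0,0,255))):
    q=f(np.c_[.578+c,.020+s,.102+a*c]).astype(int);print(a,q.min(0),q.max(0));cv2.polylines(im,[q],True,col,1)
for p in f([[.536,.007,.0993],[.552,.007,.0993],[.552,.032,.0993],[.536,.032,.0993]]):cv2.circle(im,tuple(p.astype(int).tolist()),3,(255,0,255),-1)
cv2.imwrite("pics/s1d.png",cv2.resize(im[200:450,300:560],None,fx=2.3,fy=2.3))
```

```text
tip [[451. 292.]
 [449. 304.]
 [426. 302.]
 [472. 306.]]
0 [353 269] [533 412]
0.08 [353 274] [533 408]
```

View pics/s1d.png

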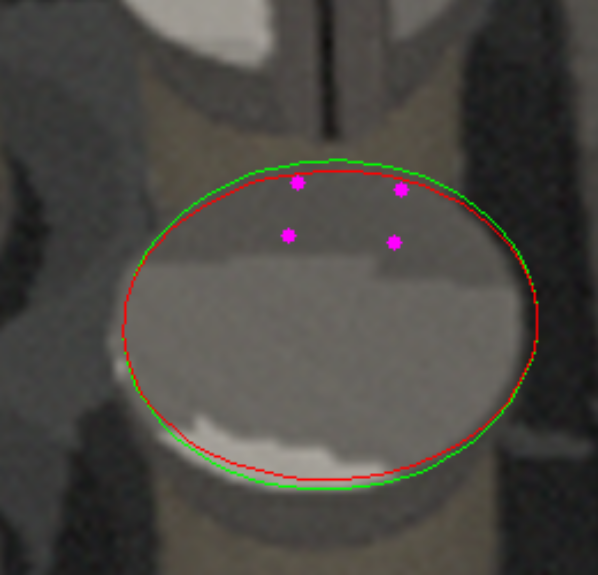

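The fingertips appear about 12 px above where the reported TCP projects, and there is no contact force. I'll check this in the top view.

Run:
```python
from h import *
im=ctrl.grab_frame("top")[:,:,::-1].copy()
print(ctrl.get_obs()["tool_pos"],ctrl.get_obs()["wrist_force"])
a=cv2.resize(im[140:330,270:460],None,fx=3.1,fy=3.1,interpolation=cv2.INTER_CUBIC)
for z,c in((.099,(255,0,255)),(.118,(0,255,0))):
  for p in (w2pix("top",[[.536,.007,z],[.552,.007,z],[.552,.032,z],[.536,.032,z]])-[270,140])*3.1:cv2.circle(a,tuple(p.astype(int).tolist()),3,c,-1)
cv2.imwrite("pics/t1.png",a)
for z in(.099,.105,.110,.115,.12,.125):print(z,w2pix("scene",[[.552,.0196,z]]))
print("if z .099 seen at",pix2w("scene",[(306.6,224)],.099), "front edge")
```

```text
[0.54396086 0.01957425 0.09944266] [-0.32993988  0.87023752 -0.92132891]
0.099 [[307.89855231 236.57094802]]
0.105 [[307.80322881 234.58540163]]
0.11 [[307.72305329 232.91508973]]
0.115 [[307.6421969  231.23032368]]
0.12 [[307.56065127 229.53092179]]
0.125 [[307.47840788 227.8166994 ]]
if z .099 seen at [[0.52146586 0.01340467 0.099     ]] front edge
```

View pics/t1.png

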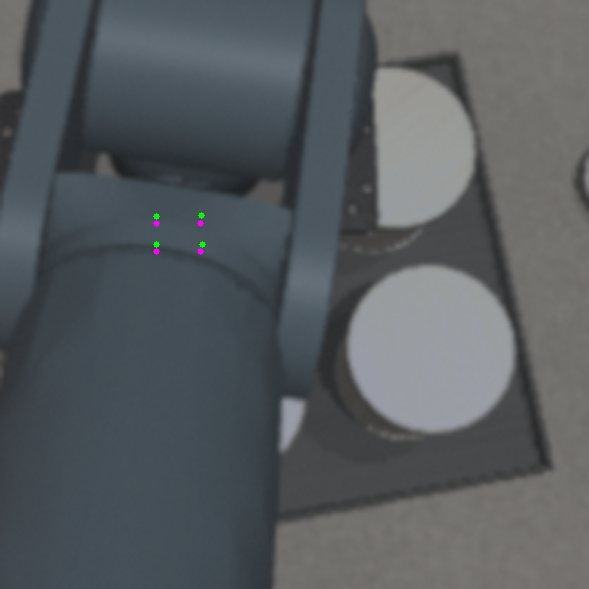

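Run:
```python
from h import *
f=lambda P:((w2pix("scene",P)-[180,150])*3.5+1.25).round()
for x in(.544+.0375,.544):
  print(f([[x,.0196-.0885,.1963],[x,.0196,.1963],[x,.0196+.0885,.1963]]).tolist())
im=cv2.imread("pics/s1.png");cv2.imwrite("pics/s1e.png",cv2.resize(im[120:260,240:380],None,fx=4.2,fy=4.2,interpolation=cv2.INTER_CUBIC))
o=(np.array([[.552,.0196,z] for z in np.arange(.099,.26,.02)]));print(f(o).tolist())
```

```text
[[256.0, 214.0], [436.0, 227.0], [618.0, 240.0]]
[[270.0, 158.0], [445.0, 170.0], [623.0, 183.0]]
[[449.0, 304.0], [448.0, 281.0], [447.0, 257.0], [445.0, 231.0], [444.0, 205.0], [443.0, 178.0], [442.0, 150.0], [440.0, 121.0], [439.0, 91.0]]
```

View pics/s1e.png

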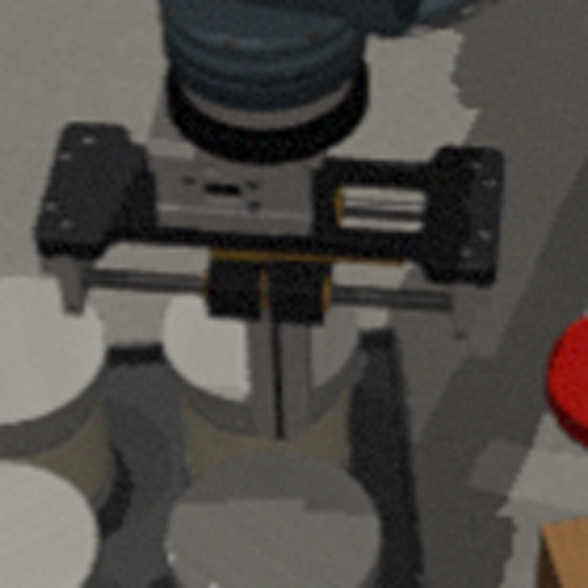

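Run:
```python
from h import *
y=np.array([.434,.901,0]);
for dz in(0,.02,.04):
  c=np.array([.281,.5855,.170+dz]);print(dz,w2pix("scene",[c-y*.047,c-y*.0595,c+y*.047]).round().tolist())
o=ctrl.get_obs();print(o["joints"].round(4),o["effort"].round(2))
im=cv2.imread("pics/scene0.png")
cv2.imwrite("pics/s0c.png",cv2.resize(im[0:150,500:640],None,fx=4,fy=4,interpolation=cv2.INTER_CUBIC))
```

```text
0 [[571.0, 126.0], [565.0, 124.0], [617.0, 142.0]]
0.02 [[575.0, 118.0], [569.0, 116.0], [621.0, 134.0]]
0.04 [[578.0, 111.0], [572.0, 109.0], [626.0, 126.0]]
[-0.1724  0.0762  1.8858  0.      1.1795 -1.7434] [ 0.000e+00 -3.238e+01 -2.921e+01 -3.000e-02  7.000e-02 -0.000e+00]
```

View pics/s0c.png

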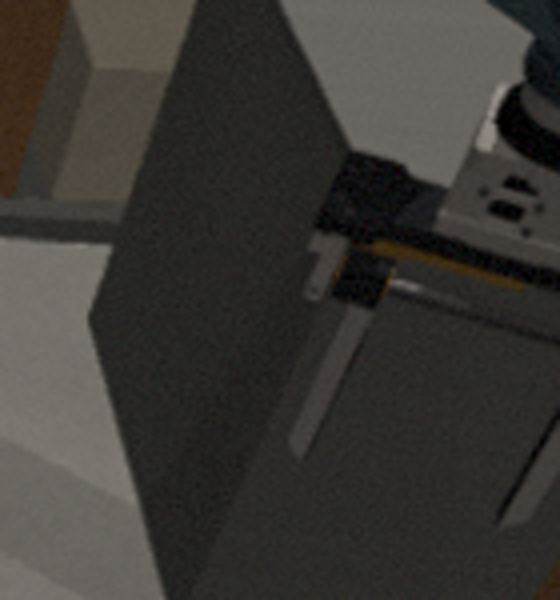

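Start and current pictures both show the tips about 30–37 mm higher than the reported TCP, so probably nothing has been touched yet. I'll keep going down in small force-checked steps. If A is the loose lid and is already rocked, force should rise by z≈0.098.

Call:
drive_tool(motion=[[0,0,0.0005,0,0],[0,0,0.0005,0,0],[0,0,0,0,0]])

```text
time: 4.4
tool_pos: [0.5439, 0.0196, 0.0983]
tcp_rot: [3.142, -0.0, -3.141]
wrist_force: [-0.1, -0.3, 0.3]
grip_width: 0.001
gripper_force: 0.0
```

Call:
drive_tool(motion=[[0,0,0.0005,0,0],[0,0,0,0,0]])

```text
time: 4.6
tool_pos: [0.5439, 0.0196, 0.0979]
tcp_rot: [3.142, -0.0, -3.141]
wrist_force: [-1.1, 0.2, 1.3]
grip_width: 0.006
gripper_force: 0.0
```

Call:
drive_tool(motion=[[0,0,0.0005,0,0],[0,0,0,0,0]])

```text
time: 4.8
tool_pos: [0.5439, 0.0196, 0.0974]
tcp_rot: [3.142, -0.0, -3.141]
wrist_force: [0.2, 1.1, 0.1]
grip_width: 0.009
gripper_force: 0.0
```

Call:
drive_tool(motion=[[0,0,0.0005,0,0],[0,0,0,0,0]])

```text
time: 5.0
tool_pos: [0.5439, 0.0196, 0.0969]
tcp_rot: [-3.142, -0.0, -3.141]
wrist_force: [0.8, 0.3, -0.6]
grip_width: 0.007
gripper_force: 0.0
```

Run:
```python
from h import *
for z in(.2,.24,.28,.32):print(z,"top cap corner",pix2w("top",[(392,214.8)],z)[0].round(4),"scene cap R/L lower front",pix2w("scene",[(240+38/4.2,120+250/4.2),(240+500/4.2,120+280/4.2)],z).round(4).tolist())
for x,z in((.544,.097),(.544,.135),(.514,.097)):pass
```

```text
0.2 top cap corner [ 0.5247 -0.0784  0.2   ] scene cap R/L lower front [[0.5114, -0.0889, 0.2], [0.5109, 0.1087, 0.2]]
0.24 top cap corner [ 0.516  -0.0723  0.24  ] scene cap R/L lower front [[0.5506, -0.0761, 0.24], [0.5502, 0.1087, 0.24]]
0.28 top cap corner [ 0.5073 -0.0662  0.28  ] scene cap R/L lower front [[0.5899, -0.0632, 0.28], [0.5895, 0.1088, 0.28]]
0.32 top cap corner [ 0.4987 -0.0601  0.32  ] scene cap R/L lower front [[0.6291, -0.0504, 0.32], [0.6288, 0.1088, 0.32]]
```

The gripper-body width and its top-view corner put the tool at the right x and y but about 37 mm higher than reported, so contact should come near reported z≈0.065. I'll lower to about 0.074, then go by force.

Call:
drive_tool(motion=[[0,0,0.003,0,0],[0,0,0.003,0,0],[0,0,0.003,0,0],[0,0,0.003,0,0],[0,0,0.003,0,0],[0,0,0.003,0,0],[0,0,0.003,0,0],[0,0,0.002,0,0],[0,0,0,0,0]])

```text
time: 5.9
tool_pos: [0.5437, 0.0196, 0.0736]
tcp_rot: [3.142, -0.001, -3.141]
wrist_force: [-0.5, 0.3, -0.3]
grip_width: 0.006
gripper_force: 0.0
```

Run:
```python
from h import *
im=ctrl.grab_frame("scene")[:,:,::-1].copy();cv2.imwrite("pics/s2.png",im)
o=ctrl.get_obs();print(o["tool_pos"],o["wrist_force"])
cv2.imwrite("pics/s2c.png",cv2.resize(im[190:280,260:360],None,fx=6,fy=6,interpolation=cv2.INTER_CUBIC))
```

```text
[0.54385582 0.01959585 0.07379225] [ 0.12762927  1.25659681 -0.09741379]
```

View pics/s2c.png

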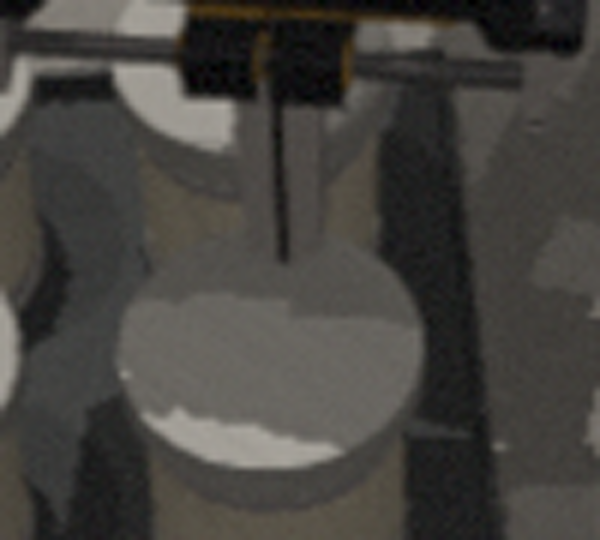

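The tip is now at (307,234), above A's far rim, roughly 6 mm from contact. No force yet. I'll step down with force checks.

Call:
drive_tool(motion=[[0,0,0.001,0,0],[0,0,0.001,0,0],[0,0,0,0,0]])

```text
time: 6.25
tool_pos: [0.5439, 0.0196, 0.0719]
tcp_rot: [3.142, -0.0, -3.141]
wrist_force: [0.3, -0.1, -0.2]
grip_width: 0.003
gripper_force: 0.0
```

Call:
drive_tool(motion=[[0,0,0.001,0,0],[0,0,0,0,0]])

```text
time: 6.45
tool_pos: [0.5438, 0.0196, 0.0708]
tcp_rot: [3.142, -0.0, -3.141]
wrist_force: [0.2, 0.5, 0.1]
grip_width: 0.002
gripper_force: 0.0
```

Call:
drive_tool(motion=[[0,0,0.0005,0,0],[0,0,0,0,0]])

```text
time: 6.65
tool_pos: [0.5439, 0.0196, 0.0704]
tcp_rot: [3.142, -0.0, -3.141]
wrist_force: [-0.2, 0.1, -0.6]
grip_width: 0.007
gripper_force: 0.0
```

Call:
drive_tool(motion=[[0,0,0.0005,0,0],[0,0,0,0,0]])

```text
time: 6.85
tool_pos: [0.5439, 0.0196, 0.0699]
tcp_rot: [3.142, -0.0, -3.141]
wrist_force: [-0.1, -0.4, 0.7]
grip_width: 0.005
gripper_force: 0.0
```

Call:
drive_tool(motion=[[0,0,0.0005,0,0],[0,0,0.0005,0,0],[0,0,0,0,0]])

```text
time: 7.15
tool_pos: [0.5439, 0.0196, 0.0689]
tcp_rot: [3.142, -0.0, -3.141]
wrist_force: [0.5, 0.7, 0.3]
grip_width: 0.002
gripper_force: 0.0
```

Call:
drive_tool(motion=[[0,0,0.0005,0,0],[0,0,0,0,0]])

```text
time: 7.35
tool_pos: [0.5439, 0.0196, 0.0684]
tcp_rot: [3.142, -0.0, -3.141]
wrist_force: [-0.0, -0.9, -0.4]
grip_width: 0.005
gripper_force: 0.0
```

Call:
drive_tool(motion=[[0,0,0.0005,0,0],[0,0,0,0,0]])

```text
time: 7.55
tool_pos: [0.5439, 0.0196, 0.0679]
tcp_rot: [3.142, -0.0, -3.141]
wrist_force: [-0.7, 0.0, 0.4]
grip_width: 0.004
gripper_force: 0.0
```

Call:
drive_tool(motion=[[0,0,0.0005,0,0],[0,0,0,0,0]])

```text
time: 7.75
tool_pos: [0.544, 0.0196, 0.0678]
tcp_rot: [-3.142, -0.0, -3.141]
wrist_force: [-1.9, 0.1, 2.5]
grip_width: 0.006
gripper_force: 1.4
```

Call:
drive_tool(motion=[[0,0,0.0005,0,0],[0,0,0,0,0]])

```text
time: 7.95
tool_pos: [0.544, 0.0196, 0.0677]
tcp_rot: [-3.142, -0.0, -3.141]
wrist_force: [-2.8, -0.6, 6.3]
grip_width: 0.003
gripper_force: 3.1
```

Call:
drive_tool(motion=[[0,0,0.0005,0,0],[0,0,0,0,0]])

```text
time: 8.15
tool_pos: [0.544, 0.0196, 0.0677]
tcp_rot: [-3.141, -0.0, -3.141]
wrist_force: [-5.0, 0.7, 9.3]
grip_width: 0.01
gripper_force: 4.5
```

A is firm: contact at reported z=0.0678, about 7 N/mm. So the tips sit 34 mm above the reported TCP. Next is C's rim at (.489,-.0015).

Call:
drive_tool(motion=[[0,0,-0.007,0,0],[0,0,-0.008,0,0],[0.0275,-0.0105,0,0,0],[0.0275,-0.0105,0,0,0],[0,0,0,0,0],[0,0,0.006,0,0],[0,0,0.005,0,0],[0,0,0.002,0,0],[0,0,0,0,0]])

```text
time: 9.05
tool_pos: [0.4892, -0.0012, 0.068]
tcp_rot: [3.141, -0.001, -3.141]
wrist_force: [0.2, 0.2, -0.2]
grip_width: 0.004
gripper_force: 0.0
```

Call:
drive_tool(motion=[[0,0,0.0005,0,0],[0,0,0.0005,0,0],[0,0,0.0005,0,0],[0,0,0.0005,0,0],[0,0,0,0,0]])

```text
time: 9.55
tool_pos: [0.4894, -0.0015, 0.0668]
tcp_rot: [-3.141, 0.001, -3.141]
wrist_force: [1.1, 0.6, 0.2]
grip_width: 0.005
gripper_force: 0.7
```

Call:
drive_tool(motion=[[0,0,0.0005,0,0],[0,0,0.0005,0,0],[0,0,0,0,0]])

```text
time: 9.85
tool_pos: [0.4893, -0.0015, 0.0656]
tcp_rot: [-3.141, 0.001, -3.141]
wrist_force: [2.2, 0.9, 1.6]
grip_width: 0.004
gripper_force: 0.9
```

Call:
drive_tool(motion=[[0,0,0.0005,0,0],[0,0,0.0005,0,0],[0,0,0,0,0]])

```text
time: 10.15
tool_pos: [0.4895, -0.0016, 0.0652]
tcp_rot: [-3.141, 0.001, -3.141]
wrist_force: [0.6, 0.7, 5.8]
grip_width: -0.0
gripper_force: 2.9
```

C rocked: its rim yielded about 2.5 mm under about 1 N and then hit a stop. C is the loose lid, so I lift clear and move over its middle.

Call:
drive_tool(motion=[[0,0,-0.005,0,0],[0,0,-0.01,0,0],[0.017,0,0,0,0],[0.017,0,0,0,0],[0,0,0,0,0],[0,0,0.006,0,0],[0,0,0.004,0,0],[0,0,0,0,0]])

```text
time: 10.95
tool_pos: [0.4547, -0.0013, 0.0686]
tcp_rot: [3.141, -0.002, -3.141]
wrist_force: [-0.3, -0.3, -0.3]
grip_width: 0.005
gripper_force: 0.0
```

Call:
drive_tool(motion=[[0,0,0.0005,0,0],[0,0,0.0005,0,0],[0,0,0.0005,0,0],[0,0,0,0,0]])

```text
time: 11.35
tool_pos: [0.455, -0.0015, 0.068]
tcp_rot: [-3.142, 0.0, -3.141]
wrist_force: [0.3, -0.5, -0.1]
grip_width: 0.006
gripper_force: 0.0
```

Call:
drive_tool(motion=[[0,0,0.0005,0,0],[0,0,0.0005,0,0],[0,0,0.0005,0,0],[0,0,0,0,0]])

```text
time: 11.75
tool_pos: [0.4552, -0.0015, 0.0675]
tcp_rot: [-3.142, -0.0, -3.141]
wrist_force: [-2.9, 0.6, 7.9]
grip_width: 0.007
gripper_force: 3.6
```

Call:
drive_tool(motion=[[0,0,0.0005,0,0],[0,0,0.0005,0,0],[0,0,0,0,0]])

```text
time: 12.05
tool_pos: [0.4551, -0.0015, 0.0665]
tcp_rot: [-3.142, -0.0, -3.141]
wrist_force: [-3.2, 0.6, 7.5]
grip_width: 0.002
gripper_force: 3.8
```

It is sinking at about 8 N.

Call:
drive_tool(motion=[[0,0,0.0005,0,0],[0,0,0.0005,0,0],[0,0,0.0005,0,0],[0,0,0.0005,0,0],[0,0,0.0005,0,0],[0,0,0.0005,0,0],[0,0,0,0,0]])

```text
time: 12.75
tool_pos: [0.4552, -0.0015, 0.0635]
tcp_rot: [-3.141, -0.0, -3.141]
wrist_force: [-3.8, 0.7, 8.7]
grip_width: 0.003
gripper_force: 3.8
```

Call:
drive_tool(motion=[[0,0,0.0005,0,0],[0,0,0.0005,0,0],[0,0,0,0,0],[0,0,0,0,0]])

```text
time: 13.15
tool_pos: [0.4552, -0.0015, 0.0632]
tcp_rot: [-3.142, -0.001, -3.141]
wrist_force: [-5.8, 1.1, 12.9]
grip_width: 0.005
gripper_force: 6.3
```

Call:
drive_tool(motion=[[0,0,0.0005,0,0],[0,0,0.0005,0,0],[0,0,0,0,0],[0,0,0,0,0]])

```text
time: 13.55
tool_pos: [0.4552, -0.0015, 0.0631]
tcp_rot: [-3.141, -0.001, -3.141]
wrist_force: [-9.8, 1.3, 20.0]
grip_width: 0.007
gripper_force: 9.8
```

Call:
drive_tool(motion=[[0,0,-0.003,0,0],[0,0,-0.005,0,0],[0,0,-0.005,0,0],[-0.017,0,0,0,0],[-0.017,0,0,0,0],[0,0,0,0,0],[0,0,0.005,0,0],[0,0,0.003,0,0],[0,0,0.001,0,0],[0,0,0.001,0,0],[0,0,0.0005,0,0],[0,0,0,0,0]])

```text
time: 14.75
tool_pos: [0.4887, -0.0014, 0.0632]
tcp_rot: [-3.142, -0.0, -3.141]
wrist_force: [-3.0, -0.2, 3.5]
grip_width: 0.004
gripper_force: 1.9
```

The rim now meets the finger at z=0.0632, level with the middle. I'll press it 1 mm more to confirm it is firm, then draw clear.

Call:
drive_tool(motion=[[0,0,0.0005,0,0],[0,0,0.0005,0,0],[0,0,0,0,0]])

```text
time: 15.05
tool_pos: [0.4888, -0.0014, 0.0632]
tcp_rot: [-3.142, -0.001, -3.141]
wrist_force: [-7.0, 0.1, 10.6]
grip_width: 0.006
gripper_force: 5.4
```

Call:
drive_tool(motion=[[0,0,-0.003,0,0],[0,0,-0.01,0,0],[0,0,-0.03,0,0],[0,0,-0.03,0,0],[0,0,-0.03,0,0],[0.02,0.04,0,0,0],[0.01,0.045,0,0,0],[0,0.045,0,0,0],[0,0.045,0,0,0],[0,0.045,0,0,0],[0,0.045,0,0,0],[0,0,0,0,0],[0,0,0,0,0]])

```text
time: 16.35
tool_pos: [0.4588, 0.2642, 0.1652]
tcp_rot: [-3.141, 0.0, -3.139]
wrist_force: [-1.1, -0.4, 0.6]
grip_width: 0.003
gripper_force: 0.0
```

Run:
```python
from h import *
im=ctrl.grab_frame("scene")[:,:,::-1].copy();t=ctrl.grab_frame("top")[:,:,::-1].copy()
a=cv2.resize(im[150:320,180:360],(400,378),interpolation=cv2.INTER_CUBIC);b=cv2.resize(t[150:320,280:450],(378,378),interpolation=cv2.INTER_CUBIC)
cv2.imwrite("pics/end.png",np.hstack([a,b]))
o=ctrl.get_obs();print(o["time"],o["tool_pos"],o["wrist_force"])
```

```text
16.45 [0.45906284 0.26281892 0.16507502] [-0.19059716  1.37547465 -0.75879193]
```

View pics/end.png

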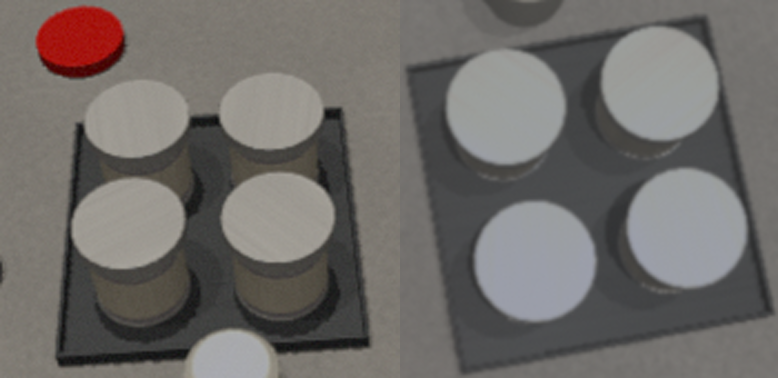

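All four lids are on their cans, C at (535,261) in the right-hand view, and the arm is clear. Handing in.

```bash
python3 -c "
from workcell import ctrl
print(ctrl.job_done())"
```

```text
the job is handed in; nothing more can be done
None
```

I handed the job in (no verdict came back): the loose lid, at (0.455, -0.002), rocked under a light rim press, sank 4.5 mm when pressed on its middle, and was then firm at the rim; all four lids are on their cans and the arm is clear.

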